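# Turn the still-life turntable to its marked view

### The job

Turn the round still-life turntable until the black index line at the rim of its white plate lines up with the white line on the dark clip-on marker of the scale ring. Push the plate round with your fingers against a broad side of its upright steel fin, without pinching the fin, and do not touch the little brown bottle lying on the plate. Leave the things standing around it where they are.

Things in the scene. Friction and masses are not known exactly. Their poses are not given: they have to be found in the camera images.
- turntable: fixed base of the turntable: aluminium ring disc 276 mm across, top 24 mm above the desk, with thin black scale lines every 10 degrees round its rim (only a scale; the target is the marker). Origin on the vertical axis of rotation at desk height, z up.
- dial (a joint): rotation of the plate about the vertical axis relative to the base, rad, growing counterclockwise seen from above; it turns freely either way for more than a full turn. It has light dry friction (0.15 N m, about 1.7 N at the fin), no detents and no spring, and stays where it is left.
- index (a point): outer end of the index line: black line 36 mm long, 4.5 mm wide, radial, on the top face of the white plate. The plate is 220 mm across, its top is 30 mm above the desk. This point lies on the plate's rim, 110 mm from the axis, at the height of the plate's top.
- marker_line (a point): target: the point where the marker's line, prolonged inward, meets the plate's rim (110 mm from the axis, 30 mm above the desk). The marker is a dark steel clip 26 mm long radially and 18 mm wide, fixed over the scale ring just outside the plate (115 to 142 mm from the axis), top 29 mm above the desk, with one white radial line 4.5 mm wide. It cannot be shifted.
- fin_a (a point): centre of the counterclockwise broad face (from above; solid dial_c1) of the plate's upright steel fin, 91 mm from the axis, 19 mm above the plate; push this face to turn the plate clockwise. The fin is a blade 32 mm long radially (75 to 107 mm from the axis), 13 mm thick, its top 38 mm above the plate (68 mm above the desk). Axes: y radially outward, z up, x from fin_a to fin_b.
- fin_b (a point): centre of the fin's other, clockwise broad face (solid dial_c2), 13 mm from fin_a; push it to turn the plate counterclockwise. The fin stands a quarter turn clockwise, seen from above, from the index line. Same axes as fin_a.
- small_bottle: little brown bottle lying loose near the middle of the plate, 33 x 82 x 24 mm, not to be touched; it rides round with the plate. Origin: centre of its underside, y along its length.
- tumbler: glass tumbler standing loose on the desk, 68 mm across, 90 mm high; origin at the centre of its underside.
- paint_jar: open paint jar standing loose on the desk, 66 mm across, 89 mm high; origin at the centre of its underside.
- eraser: block eraser in a sleeve lying loose on the desk, 22 x 52 x 13 mm; origin at the centre of its underside.

How it is judged:
By the outcome, as a careful person would: the job done as asked, in the order asked, and still so for the second after the job is handed in, with the robot touching nothing.
It also fails if it takes over 67 s, if anything falls off the work surface, if the arm or the gripper's body presses on something with over 40 N, if the wrist force passes 120 N, or if a joint passes its speed limit or range.

### The arm

A 6-joint arm with a two-finger parallel gripper is mounted at the origin on a cart in front of the work surface, level with it; the furniture and walls round the work are solid. World frame = base frame: x ahead of the robot, y to its left, z up, the work surface at z = 0. Lengths are in m, angles in rad, forces in N, time in s.
With the tool pointing down it reaches from about 0.4 to 0.825 m from the base axis. Payload 7 kg.
Tool frame: the origin (TCP) lies midway between the tips of the shut fingers; the grasp point (between the pads) lies hold_point_z behind it (hold_point_z is the distance from the TCP to the grasp point, in m); z points along the fingers, y is the line along which they close (so a half turn about z gives the same grasp; the last joint's range is limited). The gripper opens to 88 mm and grips with 3 to 60 N. Pads are 19 mm wide; open, the fingers measure 130 mm over their backs; the gripper's body (78 mm by 193 mm) begins 47 mm behind the grasp point.
Start: joints at [0.288, 0.359, 0.012, 0, -1.224, -0.288], TCP at [0.675, -0, 0.227] pointing down, gripper open.
Joint ranges: [-3.07, 3.07], [-1.43, 2.12], [-1.02, 1.25], [-3.03, 1.67], [-3.05, -0], [-3.03, 3.03]. Speed limits (rad/s): [2.39, 2.39, 3.01, 3.14, 3.14, 3.14].

### API

Orientations are given as [roll, pitch, yaw] about the fixed x, y, z axes, in that order (R = Rz(yaw) Ry(pitch) Rx(roll)).
In Python, from station import * gives the robot as it stands.
- The arm moves only by the tool apply_moves, never from a script. Its argument "steps" is a list of rows, each an object with "translation": the shift along the world's x, y, z scaled (see below), a list of three; "rotation": the turn, a rotation vector about the world's x, y, z scaled (see below), a list of three. A call has exactly 10 rows; each row is the pose to reach, as a shift and turn from the pose commanded when the call began; what a row does not reach only later rows make up. The controller multiplies each number of a shift by 250 mm and each number of a turn by 30 degrees. A row lasts 1/12 s, in which the tool goes at most 41.7 mm and 7.16 degrees, less where a joint would pass 70% of its speed; a pose out of reach is approached as far as the arm can. A call with a number of a shift or a turn outside -1 to 1 is refused whole. A call with a gripper value outside its range is refused whole. "jaw" is the closure, from -1 (fully open) to 1 (shut), so that 0 is half open, set as the call begins (left out, the last holds). The fingers move at their own pace and stop on an object; "newtons" is the grip in N (left out, the last holds). Time passes only in rows, so rows that repeat a pose let the fingers close, or fill a call up. It gives the time, the measured TCP pose, the force, the opening and the grip force at its end, in the units of the state.
- get_state(): the state, without advancing time (a new reading comes with each control period).
- grab_frame(name): name is "scene" or "side" or "wrist"; returns the picture (420x560x3 uint8, blue, green, red); there is no depth.
- camera_model(name): a dict with "fx", "fy", "cx", "cy" (pixels), "k1" (the pictures are not rectified: a ray, as slopes to the right and down, at radius r is drawn at 1 + k1 r^2 times it, then the intrinsics apply), "xyz" and "rotation" of the camera in the world. Camera axes: x right, y down, z forward; pixel columns grow to the right and rows downward; lengths in m; the calibration is good to about 2 mm. A picture is of the moment at which its call begins: read the wrist's pose just before it. camera_model takes no time and is no camera call; for the wrist camera it gives the pose at the moment of the call.
- job_done(): hands the job in; it is judged then, once.
The state is a dict: "t": time; "q": joint angles; "qd": joint speeds; "joint_efforts": joint torques, N m; "eef_pos": TCP position; "ee_rot": TCP orientation; "force": force on the tool from outside, world axes, zero at the start; "moment": the same for the moment, N m; "width": finger opening in m; "gripper_force": force on a finger pad.
Only numpy, scipy, OpenCV 4.12 (cv2) and the standard library are available. Lean on these libraries where they do the work, as an engineer would, in place of code of your own. Each camera call takes 0.05 s, during which the arm holds its last target. There are 200 camera calls.

## Working session

There is one attempt and no reset: what is moved stays moved. The work goes in short steps, Python scripts to look and compute and a tool call to move; the robot and the scene stay as the last step left them, time stands still between calls to the robot, and variables do not carry over. Pictures are saved under pics/ and viewed, at most 10 in all, crops included, and the job is handed in when it is done.

Besides the shell and the picture viewer there is one more tool, called after ">>>" by a JSON object that holds its "op" and its "data", one argument or row to a line. apply_moves: Moves the arm, as the interface text tells. Shifts and turns lie within -1 to 1; 1 stands for 250 mm of shift or 30 degrees of turn. Its arguments: {"type":"object","properties":{"steps":{"type":"array"},"jaw":{"type":"number"},"newtons":{"type":"number"}},"required":["steps"]}

```bash
mkdir -p pics; python3 - <<'E'
from station import *
import cv2,numpy as np
s=get_state();print(s['t'],s['eef_pos'],s['ee_rot'],s['width'])
for n in("scene","side","wrist"):
    m=camera_model(n);print(n,m)
    cv2.imwrite(f'pics/{n}0.png',grab_frame(n))
a=[cv2.imread(f'pics/{n}0.png') for n in("scene","side","wrist")]
E
```

```text
0.0 [ 6.74514161e-01 -2.66869237e-05  2.25637224e-01] [ 3.13993682e+00 -1.43157086e-04 -1.57092282e+00] 0.08775274685699916
scene {'fx': 404.2453186432621, 'fy': 404.2453186432621, 'cx': 281.50541781205675, 'cy': 216.44990993769437, 'k1': -0.04799798818954214, 'xyz': array([0.21924404, 0.54018859, 0.69405606]), 'rotation': array([-2.42736156,  0.00663346, -2.35755542])}
side {'fx': 411.4107195682837, 'fy': 411.4107195682837, 'cx': 275.45862221785654, 'cy': 210.2663597803004, 'k1': -0.08518076505510751, 'xyz': array([0.21247671, 0.73441715, 0.56267019]), 'rotation': array([-2.20165486e+00,  6.51248514e-06, -2.53284251e+00])}
wrist {'fx': 351.0393665291754, 'fy': 351.0393665291754, 'cx': 274.92907536208133, 'cy': 208.00795415073318, 'k1': -0.04126531132883686, 'xyz': array([ 0.67463489, -0.08356238,  0.38341438]), 'rotation': array([ 2.82965283e+00, -1.59706028e-03, -3.14158400e+00])}
```

View pics/scene0.png

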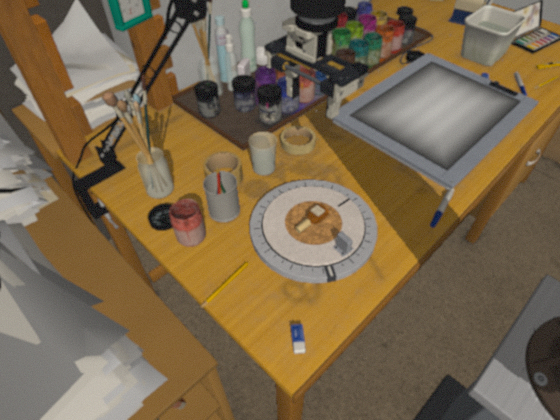

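View pics/wrist0.png

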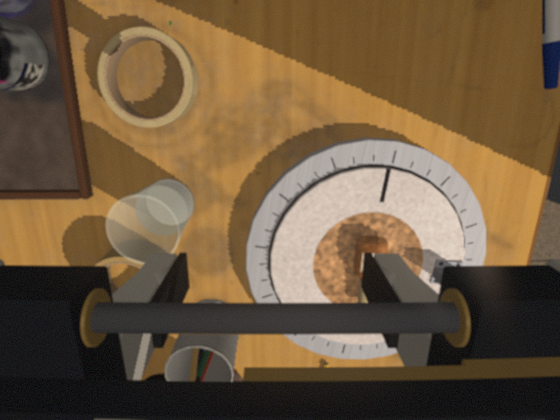

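The scene view shows the turntable around (313,228), index at (343,203), fin at (342,240) and marker at (330,272). The wrist view shows the index at (385,185) and the fin near (440,268). Next I'll rectify to the plate plane.

```bash
cat > h.py <<'E'
from station import *
import cv2,numpy as np
from scipy.spatial.transform import Rotation as Ro
def K(m): return np.array([[m['fx'],0,m['cx']],[0,m['fy'],m['cy']],[0,0,1]])
def proj(m,P):
    P=np.atleast_2d(P); c=(P-m['xyz'])@Ro.from_euler('xyz',m['rotation']).as_matrix()
    s=c[:,:2]/c[:,2:]; s=s*(1+m['k1']*(s**2).sum(1,keepdims=True))
    return s*[m['fx'],m['fy']]+[m['cx'],m['cy']]
def unproj(m,uv,z):
    uv=np.array(uv,float).reshape(-1,1,2)
    s=cv2.undistortPoints(uv,K(m),np.array([m['k1'],0,0,0.]))[:,0]
    d=np.c_[s,np.ones(len(s))]@Ro.from_euler('xyz',m['rotation']).as_matrix().T
    return m['xyz']+d*((z-m['xyz'][2])/d[:,2])[:,None]
def top(m,im,c,z,half=.2,n=580):
    # image up=+x, left=+y
    i=(np.arange(n)-n/2+.5)/(n/2)*half
    Y,X=np.meshgrid(c[1]-i,c[0]-i)
    p=proj(m,np.c_[X.ravel(),Y.ravel(),np.full(n*n,z)]).reshape(n,n,2).astype(np.float32)
    return cv2.remap(im,p[...,0],p[...,1],cv2.INTER_CUBIC)
E
python3 - <<'E'
from h import *
m=camera_model('scene');c=unproj(m,[[313,225]],.03)[0];print(c)
for n,uv in(("scene",[[313,225],[343,203],[342,240],[330,272]]),("wrist",[[388,170]])): print(unproj(camera_model(n),uv,.03))
a=[top(camera_model(n),cv2.imread(f'pics/{n}0.png'),c,.03,.19,400) for n in("scene","side")]
cv2.imwrite('pics/top0.png',np.hstack(a))
E
```

```text
[0.56396404 0.10557926 0.03      ]
[[0.56396404 0.10557926 0.03      ]
 [0.55899714 0.01082266 0.03      ]
 [0.49418523 0.09344625 0.03      ]
 [0.46085849 0.17067205 0.03      ]]
[[ 0.5579771  -0.01055234  0.03      ]]
```

View pics/top0.png

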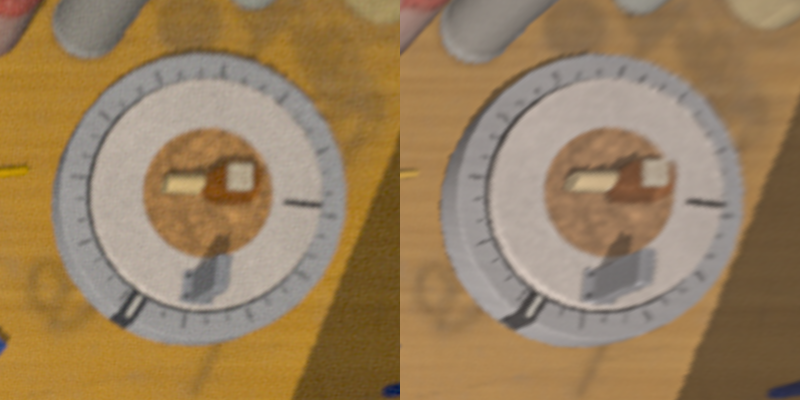

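The top view is at 0.95 mm/px. The plate centre is about (206,195), the index end (321,204), the marker (137,300) and the fin root about (200,290), so about 119° clockwise is needed. Next I'll fit it properly and locate the neighbours.

```bash
cat >> h.py <<'E'
from scipy.ndimage import map_coordinates
def polar(m,im,c,r,th,z=.03):
    T,Rr=np.meshgrid(th,r,indexing='ij')
    P=np.c_[(c[0]+Rr*np.cos(T)).ravel(),(c[1]+Rr*np.sin(T)).ravel(),np.full(T.size,z)]
    uv=proj(m,P); g=im.astype(float).mean(2)
    return map_coordinates(g,[uv[:,1],uv[:,0]],order=1).reshape(T.shape)
def centre(m,im,c):
    c=np.array(c[:2],float); th=np.radians(np.arange(0,360,2)); r=np.arange(.100,.120,.0005)
    for _ in range(6):
        p=polar(m,im,c,r,th); g=-np.gradient(cv2.GaussianBlur(p,(5,1),0),axis=1)
        e=r[g.argmax(1)]; ok=np.abs(e-np.median(e))<.006
        A=np.c_[np.cos(th),np.sin(th),np.ones(len(th))]
        for _ in range(4):
            s=np.linalg.lstsq(A[ok],e[ok],rcond=None)[0]; ok=np.abs(A@s-e)<.002
        c=c+s[:2]
    return c,s[2],ok.sum()
def lineang(m,im,c,lo,hi,bright,guess,w=25):
    th=np.radians(guess+np.arange(-w,w,.1)); p=polar(m,im,c,np.arange(lo,hi,.001),th,.03 if not bright else .029).mean(1)
    p=p if bright else -p
    k=p.argmax(); wd=np.arange(max(k-25,0),min(k+26,len(p))); v=p[wd]-p[wd].min(); v[v<v.max()*.4]=0
    return np.degrees((v*th[wd]).sum()/v.sum())
E
python3 - <<'E'
from h import *
for n in("scene","side"):
    m=camera_model(n);im=cv2.imread(f'pics/{n}0.png')
    c,r,k=centre(m,im,[.567,.10]);print(n,c,r,k)
    gi=np.degrees(np.arctan2(.0-c[1],.559-c[0])); 
    print('index',lineang(m,im,c,.078,.104,0,gi,12),'marker',lineang(m,im,c,.120,.138,1,148,8))
m=camera_model('scene')
print('jar base,pot base,brush jar base,tumbler',unproj(m,[[190,243],[224,218],[160,193],[263,172],[222,188]],0.0))
print('bottle',unproj(m,[[302,226],[318,211]],.05))
print({k:v for k,v in globals().items() if k=='hold_point_z'})
import station;print([x for x in dir(station) if not x.startswith('_')])
E
```

```text
scene [0.56880421 0.10013758] 0.10925218829610421 165
index -95.25225449845772 marker 147.28862888391498
side [0.56862391 0.09982582] 0.1101746040949763 147
index -94.65172671758292 marker 147.35805127422478
jar base,pot base,brush jar base,tumbler [[0.73452957 0.30985565 0.        ]
 [0.73705596 0.21233384 0.        ]
 [0.90883491 0.27008153 0.        ]
 [0.78499577 0.04531883 0.        ]
 [0.8147399  0.15408024 0.        ]]
bottle [[0.56796074 0.13661704 0.05      ]
 [0.57198088 0.08231668 0.05      ]]
{'hold_point_z': 0.0188}
['Unreachable', 'camera_model', 'get_state', 'grab_frame', 'hold_point_z', 'job_done']
```

Centre is (0.5687, 0.100), index −95°, marker 147.3°. So I turn clockwise by 117.7°, with the fin going from 175° to 57.3°. First I shut the jaws and approach the fin's −y side.

>>> {"op": "apply_moves", "data": {
  "jaw": 1,
  "newtons": 20,
  "steps": [
    {"translation": [-0.1, 0.035, 0], "rotation": [0, 0, -0.02]},
    {"translation": [-0.22, 0.08, 0], "rotation": [0, 0, -0.05]},
    {"translation": [-0.34, 0.12, 0], "rotation": [0, 0, -0.08]},
    {"translation": [-0.46, 0.16, 0], "rotation": [0, 0, -0.11]},
    {"translation": [-0.58, 0.205, 0], "rotation": [0, 0, -0.14]},
    {"translation": [-0.7, 0.25, 0], "rotation": [0, 0, -0.167]},
    {"translation": [-0.8, 0.285, -0.05], "rotation": [0, 0, -0.167]},
    {"translation": [-0.822, 0.291, -0.15], "rotation": [0, 0, -0.167]},
    {"translation": [-0.822, 0.291, -0.28], "rotation": [0, 0, -0.167]},
    {"translation": [-0.822, 0.291, -0.4], "rotation": [0, 0, -0.167]}
  ]
}}

```text
t: 0.98
eef_pos: [0.4691, 0.0733, 0.1263]
ee_rot: [-3.139, 0.002, -1.657]
force: [1.0, -0.1, -1.8]
width: 0.0264
gripper_force: 0.0
```

>>> {"op": "apply_moves", "data": {
  "steps": [
    {"translation": [0, 0, -0.05], "rotation": [0, 0, 0]},
    {"translation": [0, 0, -0.1], "rotation": [0, 0, 0]},
    {"translation": [0, 0, -0.15], "rotation": [0, 0, 0]},
    {"translation": [0, 0, -0.2], "rotation": [0, 0, 0]},
    {"translation": [0, 0, -0.25], "rotation": [0, 0, 0]},
    {"translation": [0, 0, -0.29], "rotation": [0, 0, 0]},
    {"translation": [0, 0, -0.32], "rotation": [0, 0, 0]},
    {"translation": [0, 0, -0.33], "rotation": [0, 0, 0]},
    {"translation": [0, 0, -0.33], "rotation": [0, 0, 0]},
    {"translation": [0, 0, -0.33], "rotation": [0, 0, 0]}
  ]
}}

```text
t: 1.82
eef_pos: [0.4697, 0.0728, 0.0443]
ee_rot: [-3.141, 0.0, -1.658]
force: [0.4, 0.1, 0.7]
width: 0.0007
gripper_force: 0.0
```

```bash
python3 - <<'E'
from h import *
s=get_state();print(s['eef_pos'],s['width'],s['force'])
cv2.imwrite('pics/s1.png',cv2.resize(grab_frame('scene')[150:330,200:440],None,fx=3,fy=3))
C=np.array([.5687,.100])
# commanded path table: fin angle th, radius .097, d .016 behind contact
def pose(th,d=.016,r=.097):
    t=np.radians(th); return C+r*np.array([np.cos(t),np.sin(t)])+d*np.array([-np.sin(t),np.cos(t)])
p=None
starts=[pose(175,.036)]+[pose(t) for t in(150,120,90)]
for st,(a,b),base in zip(starts,[(175,150),(150,120),(120,90),(90,66)],(175,150,120,90)):
    print('call',base)
    for k in range(1,11):
        th=a+(b-a)*k/10; d=.016 if (base!=175 or k>3) else .036-.0067*k
        print(np.round((pose(th,d)-st)/.25,3),round((th-base)/30,3))
E
```

```text
[0.46969134 0.07281255 0.04434169] 0.0007499092139526544 [0.41122139 0.11132991 0.66417821]
call 175
[-0.001  0.044] -0.083
[0.001 0.088] -0.167
[0.007 0.132] -0.25
[0.008 0.148] -0.333
[0.01  0.165] -0.417
[0.013 0.182] -0.5
[0.016 0.199] -0.583
[0.02  0.216] -0.667
[0.025 0.232] -0.75
[0.031 0.248] -0.833
call 150
[0.008 0.019] -0.1
[0.017 0.038] -0.2
[0.026 0.056] -0.3
[0.037 0.073] -0.4
[0.048 0.091] -0.5
[0.061 0.107] -0.6
[0.074 0.123] -0.7
[0.088 0.138] -0.8
[0.103 0.152] -0.9
[0.119 0.165] -1.0
call 120
[0.016 0.013] -0.1
[0.033 0.024] -0.2
[0.051 0.035] -0.3
[0.069 0.045] -0.4
[0.087 0.054] -0.5
[0.106 0.062] -0.6
[0.126 0.069] -0.7
[0.145 0.075] -0.8
[0.165 0.08 ] -0.9
[0.185 0.084] -1.0
call 90
[0.016 0.002] -0.08
[0.033 0.004] -0.16
[0.049 0.005] -0.24
[0.066 0.005] -0.32
[0.082 0.005] -0.4
[0.099 0.004] -0.48
[0.115 0.002] -0.56
[ 0.131 -0.001] -0.64
[ 0.147 -0.004] -0.72
[ 0.163 -0.008] -0.8
```

View pics/s1.png

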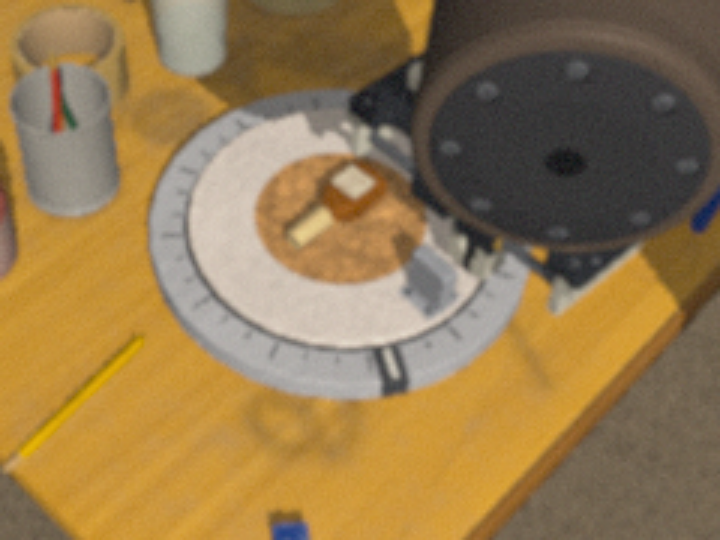

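The fingers are at crop (480,255), just beside the fin at (430,280) on its −y side, and clear of the bottle. Now I push.

>>> {"op": "apply_moves", "data": {
  "steps": [
    {"translation": [0, 0.03, 0], "rotation": [0, 0, -0.05]},
    {"translation": [0, 0.06, 0], "rotation": [0, 0, -0.1]},
    {"translation": [0.001, 0.09, 0], "rotation": [0, 0, -0.18]},
    {"translation": [0.005, 0.12, 0], "rotation": [0, 0, -0.25]},
    {"translation": [0.008, 0.148, 0], "rotation": [0, 0, -0.333]},
    {"translation": [0.011, 0.173, 0], "rotation": [0, 0, -0.46]},
    {"translation": [0.016, 0.199, 0], "rotation": [0, 0, -0.583]},
    {"translation": [0.02, 0.216, 0], "rotation": [0, 0, -0.667]},
    {"translation": [0.025, 0.232, 0], "rotation": [0, 0, -0.75]},
    {"translation": [0.031, 0.248, 0], "rotation": [0, 0, -0.833]}
  ]
}}

```text
t: 2.7
eef_pos: [0.4773, 0.1347, 0.0447]
ee_rot: [-3.141, 0.0, -2.097]
force: [0.5, -2.2, 0.2]
width: 0.0004
gripper_force: 0.9
```

```bash
python3 - <<'E'
from h import *
s=get_state();print(s['eef_pos'],s['q'],s['force'],s['moment'])
cv2.imwrite('pics/s2.png',cv2.resize(grab_frame('scene')[150:330,200:440],None,fx=3,fy=3))
E
```

```text
[0.47732658 0.13469861 0.04471804] [ 6.72333818e-01  2.69482586e-01 -6.06011456e-01  4.18481589e-04
 -6.94983069e-01 -1.19836270e+00] [ 0.53847436 -2.22095668  0.17376205] [-0.87440613 -0.15765511 -0.09520091]
```

View pics/s2.png

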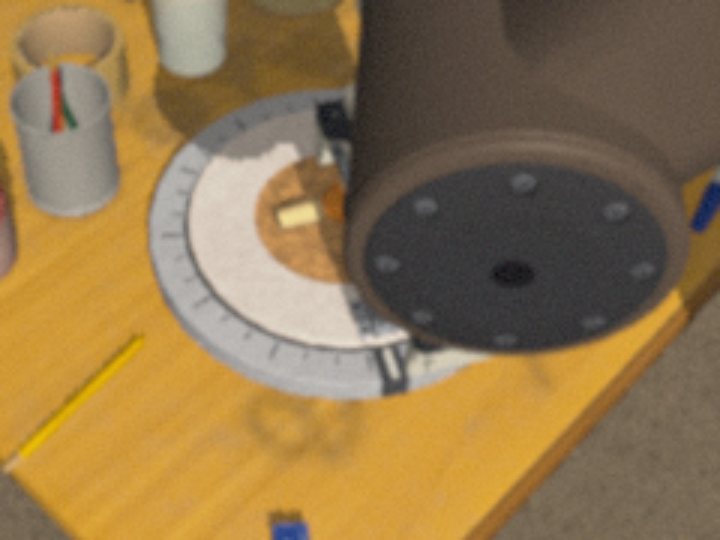

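The fin is being pushed cleanly (2.2 N) and the bottle is riding along untouched. I'll continue.

>>> {"op": "apply_moves", "data": {
  "steps": [
    {"translation": [0.008, 0.019, 0], "rotation": [0, 0, -0.1]},
    {"translation": [0.017, 0.038, 0], "rotation": [0, 0, -0.2]},
    {"translation": [0.026, 0.056, 0], "rotation": [0, 0, -0.3]},
    {"translation": [0.037, 0.073, 0], "rotation": [0, 0, -0.4]},
    {"translation": [0.048, 0.091, 0], "rotation": [0, 0, -0.5]},
    {"translation": [0.061, 0.107, 0], "rotation": [0, 0, -0.6]},
    {"translation": [0.074, 0.123, 0], "rotation": [0, 0, -0.7]},
    {"translation": [0.088, 0.138, 0], "rotation": [0, 0, -0.8]},
    {"translation": [0.103, 0.152, 0], "rotation": [0, 0, -0.9]},
    {"translation": [0.119, 0.165, 0], "rotation": [0, 0, -1.0]}
  ]
}}

```text
t: 3.58
eef_pos: [0.5067, 0.1758, 0.0445]
ee_rot: [3.141, -0.0, -2.62]
force: [-1.8, -1.0, 1.3]
width: 0.0001
gripper_force: 1.0
```

>>> {"op": "apply_moves", "data": {
  "steps": [
    {"translation": [0.016, 0.013, 0], "rotation": [0, 0, -0.1]},
    {"translation": [0.033, 0.024, 0], "rotation": [0, 0, -0.2]},
    {"translation": [0.051, 0.035, 0], "rotation": [0, 0, -0.3]},
    {"translation": [0.069, 0.045, 0], "rotation": [0, 0, -0.4]},
    {"translation": [0.087, 0.054, 0], "rotation": [0, 0, -0.5]},
    {"translation": [0.106, 0.062, 0], "rotation": [0, 0, -0.6]},
    {"translation": [0.126, 0.069, 0], "rotation": [0, 0, -0.7]},
    {"translation": [0.145, 0.075, 0], "rotation": [0, 0, -0.8]},
    {"translation": [0.165, 0.08, 0], "rotation": [0, 0, -0.9]},
    {"translation": [0.185, 0.084, 0], "rotation": [0, 0, -1.0]}
  ]
}}

```text
t: 4.42
eef_pos: [0.5531, 0.1969, 0.0445]
ee_rot: [3.141, -0.0, 3.14]
force: [-2.1, -1.0, 0.4]
width: 0.0005
gripper_force: 0.9
```

>>> {"op": "apply_moves", "data": {
  "steps": [
    {"translation": [0.016, 0.002, 0], "rotation": [0, 0, -0.08]},
    {"translation": [0.033, 0.004, 0], "rotation": [0, 0, -0.16]},
    {"translation": [0.049, 0.005, 0], "rotation": [0, 0, -0.24]},
    {"translation": [0.066, 0.005, 0], "rotation": [0, 0, -0.32]},
    {"translation": [0.082, 0.005, 0], "rotation": [0, 0, -0.4]},
    {"translation": [0.099, 0.004, 0], "rotation": [0, 0, -0.48]},
    {"translation": [0.115, 0.002, 0], "rotation": [0, 0, -0.56]},
    {"translation": [0.131, -0.001, 0], "rotation": [0, 0, -0.64]},
    {"translation": [0.147, -0.004, 0], "rotation": [0, 0, -0.72]},
    {"translation": [0.163, -0.008, 0], "rotation": [0, 0, -0.8]}
  ]
}}

```text
t: 5.25
eef_pos: [0.5942, 0.1954, 0.0446]
ee_rot: [3.14, 0.0, 2.722]
force: [-1.1, 1.6, -0.3]
width: 0.0007
gripper_force: 0.8
```

```bash
python3 - <<'E'
from h import *
s=get_state();print(s['t'],s['eef_pos'],s['ee_rot'],s['q'][5],s['force'],s['moment'])
a=[]
for n in('scene','side'):
    im=grab_frame(n);m=camera_model(n);cv2.imwrite(f'pics/{n}3.png',im);a.append(top(m,im,[.5687,.1],.03,.19,400))
cv2.imwrite('pics/top3.png',np.hstack(a))
E
```

```text
5.25 [0.59423697 0.19542094 0.04460707] [3.14046778e+00 1.89139872e-04 2.72190827e+00] -2.6192027135003597 [-1.11478704  1.57778954 -0.28394901] [ 0.62038765  0.23613766 -0.01089309]
```

View pics/top3.png

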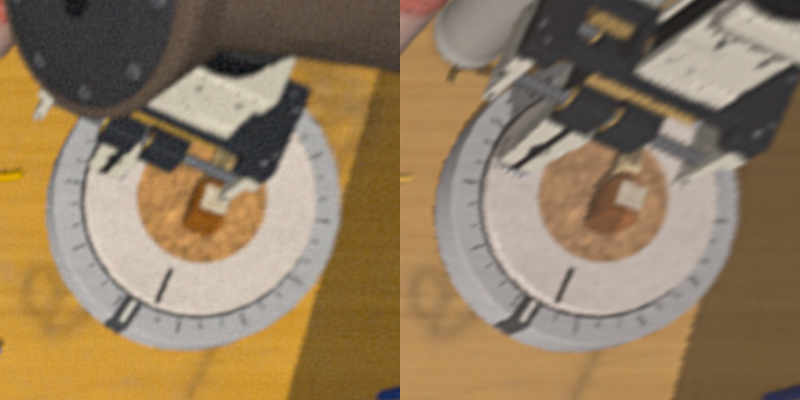

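The index is now at about (165,285) and the marker at (125,313), so around 10° remains, and the bottle is clear. I'll measure it exactly.

```bash
cat >> h.py <<'E'
def meas(tag,g):
    for n in('scene','side'):
        im=grab_frame(n);m=camera_model(n);cv2.imwrite(f'pics/{n}{tag}.png',im)
        c={'scene':[.56880,.10014],'side':[.56862,.09983]}[n]
        i=lineang(m,im,c,.078,.104,0,g,8);k=lineang(m,im,c,.120,.138,1,147.3,6);print(n,i,k,k-i)
E
python3 - <<'E'
from h import *
meas('4',157)
C=np.array([.5687,.100])
def pose(th,d=.016,r=.097):
    t=np.radians(th); return C+r*np.array([np.cos(t),np.sin(t)])+d*np.array([-np.sin(t),np.cos(t)])
for th in range(65,54,-1): print(th,np.round((pose(th)-pose(66))/.25,3))
E
```

```text
scene 156.8734390212602 147.2583406629935 -9.615098358266692
side 157.1939529097105 147.3597920678415 -9.834160841868993
65 [ 0.007 -0.002]
64 [ 0.013 -0.004]
63 [ 0.02  -0.006]
62 [ 0.026 -0.008]
61 [ 0.033 -0.01 ]
60 [ 0.039 -0.012]
59 [ 0.046 -0.015]
58 [ 0.052 -0.018]
57 [ 0.058 -0.02 ]
56 [ 0.065 -0.023]
55 [ 0.071 -0.026]
```

>>> {"op": "apply_moves", "data": {
  "steps": [
    {"translation": [0.007, -0.002, 0], "rotation": [0, 0, -0.033]},
    {"translation": [0.013, -0.004, 0], "rotation": [0, 0, -0.067]},
    {"translation": [0.02, -0.006, 0], "rotation": [0, 0, -0.1]},
    {"translation": [0.026, -0.008, 0], "rotation": [0, 0, -0.133]},
    {"translation": [0.033, -0.01, 0], "rotation": [0, 0, -0.167]},
    {"translation": [0.039, -0.012, 0], "rotation": [0, 0, -0.2]},
    {"translation": [0.046, -0.015, 0], "rotation": [0, 0, -0.233]},
    {"translation": [0.052, -0.018, 0], "rotation": [0, 0, -0.267]},
    {"translation": [0.052, -0.018, 0], "rotation": [0, 0, -0.267]},
    {"translation": [0.052, -0.018, 0], "rotation": [0, 0, -0.267]}
  ]
}}

```text
t: 6.28
eef_pos: [0.6071, 0.1902, 0.0439]
ee_rot: [-3.141, 0.0, 2.583]
force: [0.7, 0.2, 0.3]
width: 0.0004
gripper_force: 0.0
```

```bash
python3 - <<'E'
from h import *
meas('5',149);print(get_state()['eef_pos'])
E
```

```text
scene 148.8587047401463 147.25935672942845 -1.599348010717847
side 149.1829759061398 147.35935314684434 -1.8236227592954606
[0.60692468 0.19026822 0.04391321]
```

>>> {"op": "apply_moves", "data": {
  "steps": [
    {"translation": [0.002, -0.001, 0], "rotation": [0, 0, -0.01]},
    {"translation": [0.004, -0.0015, 0], "rotation": [0, 0, -0.02]},
    {"translation": [0.006, -0.0025, 0], "rotation": [0, 0, -0.03]},
    {"translation": [0.008, -0.0033, 0], "rotation": [0, 0, -0.042]},
    {"translation": [0.0095, -0.004, 0], "rotation": [0, 0, -0.05]},
    {"translation": [0.0108, -0.0043, 0], "rotation": [0, 0, -0.057]},
    {"translation": [0.0108, -0.0043, 0], "rotation": [0, 0, -0.057]},
    {"translation": [0.0108, -0.0043, 0], "rotation": [0, 0, -0.057]},
    {"translation": [0.0108, -0.0043, 0], "rotation": [0, 0, -0.057]},
    {"translation": [0.0108, -0.0043, 0], "rotation": [0, 0, -0.057]}
  ]
}}

```text
t: 7.22
eef_pos: [0.6097, 0.1894, 0.044]
ee_rot: [-3.142, -0.0, 2.553]
force: [-1.2, 0.1, 0.0]
width: 0.0005
gripper_force: 0.5
```

```bash
python3 - <<'E'
from h import *
meas('6',147.3);print(get_state()['eef_pos'])
E
```

```text
scene 147.44077361781012 147.28724975246476 -0.15352386534536322
side 147.7799292951355 147.3584731788887 -0.4214561162468158
[0.60962082 0.18939136 0.04401892]
```

>>> {"op": "apply_moves", "data": {
  "steps": [
    {"translation": [0.0005, -0.0002, 0], "rotation": [0, 0, -0.002]},
    {"translation": [0.001, -0.0005, 0], "rotation": [0, 0, -0.005]},
    {"translation": [0.0018, -0.0008, 0], "rotation": [0, 0, -0.01]},
    {"translation": [0.0018, -0.0008, 0], "rotation": [0, 0, -0.01]},
    {"translation": [0.0018, -0.0008, 0], "rotation": [0, 0, -0.01]},
    {"translation": [0.0018, -0.0008, 0], "rotation": [0, 0, -0.01]},
    {"translation": [0.0018, -0.0008, 0], "rotation": [0, 0, -0.01]},
    {"translation": [0.0018, -0.0008, 0], "rotation": [0, 0, -0.01]},
    {"translation": [0.0018, -0.0008, 0], "rotation": [0, 0, -0.01]},
    {"translation": [0.0018, -0.0008, 0], "rotation": [0, 0, -0.01]}
  ]
}}

```text
t: 8.15
eef_pos: [0.6101, 0.1892, 0.0441]
ee_rot: [3.142, -0.0, 2.548]
force: [-0.9, 1.0, -0.6]
width: 0.0004
gripper_force: 0.6
```

```bash
python3 - <<'E'
from h import *
meas('7',147.3);print(get_state()['eef_pos'])
E
```

```text
scene 147.24225944862272 147.25819333472694 0.01593388610422153
side 147.44228228736938 147.38410253526024 -0.05817975210914028
[0.61009101 0.18919772 0.04401437]
```

Aligned to within 0.1°. I'll back off from the fin, then rise.

>>> {"op": "apply_moves", "data": {
  "steps": [
    {"translation": [-0.015, 0.01, 0], "rotation": [0, 0, 0]},
    {"translation": [-0.035, 0.022, 0], "rotation": [0, 0, 0]},
    {"translation": [-0.06, 0.037, 0], "rotation": [0, 0, 0]},
    {"translation": [-0.06, 0.037, 0.02], "rotation": [0, 0, 0]},
    {"translation": [-0.06, 0.037, 0.08], "rotation": [0, 0, 0]},
    {"translation": [-0.06, 0.037, 0.18], "rotation": [0, 0, 0]},
    {"translation": [-0.06, 0.037, 0.3], "rotation": [0, 0, 0]},
    {"translation": [-0.06, 0.037, 0.42], "rotation": [0, 0, 0]},
    {"translation": [-0.06, 0.037, 0.5], "rotation": [0, 0, 0]},
    {"translation": [-0.06, 0.037, 0.5], "rotation": [0, 0, 0]}
  ]
}}

```text
t: 9.08
eef_pos: [0.5976, 0.1998, 0.1753]
ee_rot: [3.134, 0.005, 2.549]
force: [0.5, -0.5, 0.7]
width: 0.0002
gripper_force: 0.0
```

```bash
python3 - <<'E'
from h import *
meas('8',147.3);print(get_state()['eef_pos'])
a=[cv2.imread(f'pics/{n}8.png') for n in('scene','side')]
cv2.imwrite('pics/f8.png',np.hstack([cv2.resize(x[130:360,160:430],(396,338)) for x in a]))
E
```

```text
scene 147.25044094580295 147.28266957342103 0.03222862761808187
side 147.44388933978854 147.3585883971548 -0.08530094263375076
[0.59541097 0.19897049 0.1705911 ]
```

View pics/f8.png

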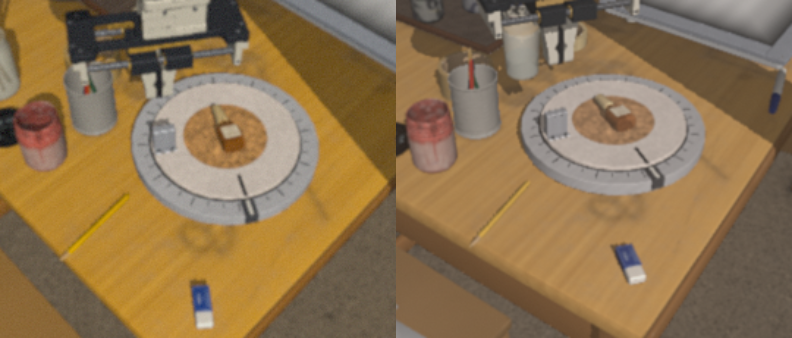

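The index line meets the marker line (left view, about (243,195)). The bottle and the surrounding things are in place and the gripper is clear of everything.

```bash
python3 -c "
from station import *
print(job_done())"
```

```text
the job is handed in; nothing more can be done
None
```

The plate is turned so its index line matches the marker's white line to within about 0.1° by camera; I pushed only on the fin, saw no contact with the bottle or the things around it, and handed the job in after about 9 s.

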